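# Sort the mixed-up lacquerware back onto its drying rests

### The job

The four lacquered pieces stand on each other's wooden rests: put each one upright in the middle of the rest cut to its own outline (round cup on the round rest, square box on the square one, clover-shaped caddy on the clover-shaped one, oblong case lengthwise on the oblong one). Only one piece fits on a rest at a time, so park pieces on the empty slatted rack as you need to; never stand or drop a piece on the bench or tip it over, and leave the jar where it is. Let go of everything at the end, with the rack empty again.

Things in the scene. Friction and masses are not known exactly. Their poses are not given: they have to be found in the camera images.
- cup: round open cup, charcoal lacquer, 58 mm outside diameter (foot 48 mm), 52 mm high, wall 4 mm; loose, about 0.1 kg; origin at the centre of its underside, z up
- box: square open-topped box, charcoal lacquer, 56 x 56 mm, 50 mm high, wall 6 mm; loose, about 0.1 kg; origin at the centre of its underside, x and y along its sides, z up
- caddy: four-lobed (clover-shaped) lidded caddy, charcoal lacquer, 60 mm across from lobe to facing lobe; the lobes lie along its x and y axes; each lobe is a 29 mm circle centred 15.5 mm from the middle; 56 mm high plus a small 12 mm wide, 8 mm high knob on top; lid and body are one solid; loose, about 0.15 kg; origin at the centre of its underside, z up
- case: oblong closed case, charcoal lacquer, 92 mm long (x) by 46 mm wide (y), 45 mm high; lid and body are one solid; loose, about 0.15 kg; origin at the centre of its underside, z up
- rest_round: pale wooden rest, round, 100 mm diameter; fixed to the bench, flat top, 20 mm high; origin at the centre of its underside, z up
- rest_square: pale wooden rest, square, 96 x 96 mm, x and y along its sides; fixed to the bench, flat top, 20 mm high; origin at the centre of its underside, z up
- rest_lobed: pale wooden rest, four-lobed (clover-shaped), 112 mm across from lobe to facing lobe; the lobes lie along its x and y; fixed to the bench, flat top, 20 mm high; origin at the centre of its underside, z up
- rest_oblong: pale wooden rest, oblong, 130 mm long (x) by 72 mm wide (y); fixed to the bench, flat top, 20 mm high; origin at the centre of its underside, z up
- spare_rack: spare pale wooden slatted rack, empty at the start, 120 mm (x, along the slats) by 111 mm (y); five slats 15 mm wide with 9 mm gaps, their tops 20 mm above the bench; fixed to the bench; origin at the centre of its underside, z up
- jar: small jar with amber glass sides, a paper label and a pale metal lid, 54 mm diameter, 72 mm high, standing loose among the rests; not part of the job, leave it where it is; origin at the centre of its underside
Things that resemble listed ones, but are neither listed nor needed, are in the scene too. What is shaped like the box but pink is not meant. Leave any purple look-alike of the cup alone.

How it is judged:
At the end, for the whole second after the job is handed in: Each piece stands upright (0.1 rad), at rest, on the rest of its own outline: centres within 15 mm horizontally, underside within 4 mm of the rest's top; the case's long axis within 0.25 rad of its rest's, either way round. Other turns do not matter (horizontal distance between cup and rest_round below 0.015 m and z of cup in the frame of rest_round between 0.016 and 0.024 m and angle between each of cup, box, caddy, case's own z axis and vertical below 0.1 rad and linear speed of each of cup, box, caddy, case below 0.02 m/s and angular speed of each of cup, box, caddy, case below 0.2 rad/s and horizontal distance between box and rest_square below 0.015 m and z of box in the frame of rest_square between 0.016 and 0.024 m and horizontal distance between caddy and rest_lobed below 0.015 m and z of caddy in the frame of rest_lobed between 0.016 and 0.024 m and horizontal distance between case and rest_oblong below 0.015 m and z of case in the frame of rest_oblong between 0.016 and 0.024 m and angle between the x axis of case and the x axis of rest_oblong, either way round below 0.25 rad); the robot touches nothing.
It fails at once if a lacquered piece is stood or dropped on the bench instead of on a rest or the rack (height (world z) of any of cup, box, caddy, case below 0.012 m).
It fails at once if a lacquered piece is tipped over (angle between any of cup, box, caddy, case's own z axis and vertical above 0.7 rad).
It fails at once if the glass jar is shifted by more than 30 mm or tipped (distance of jar from where it was at the start of the episode above 0.03 m or angle between jar's own z axis and vertical above 0.3 rad).
It also fails if it takes over 134 s, if anything falls off the work surface, if the arm or the gripper's body presses on something with over 40 N, if the wrist force passes 120 N, or if a joint passes its speed limit or range.

### The arm

A 6-joint arm with a two-finger parallel gripper is mounted at the origin on the work surface. World frame = base frame: x ahead of the robot, y to its left, z up, the work surface at z = 0. Lengths are in m, angles in rad, forces in N, time in s.
With the tool pointing down it reaches from about 0.275 to 0.825 m from the base axis. Payload 4.9 kg.
Tool frame: the origin (TCP) lies midway between the tips of the shut fingers; the grasp point (between the pads) lies 19 mm behind it (bot.grip_depth is the distance from the TCP to the grasp point, in m); z points along the fingers, y is the line along which they close (so a half turn about z gives the same grasp; the last joint's range is limited). The gripper opens to 85 mm and grips with 20 to 120 N. Pads are 22 mm wide; open, the fingers measure 114 mm over their backs; the gripper's body (76 mm by 85 mm) begins 54 mm behind the grasp point. The pads swing forward as they close: fully open they stand 13 mm farther back than shut.
Start: joints at [1.136, 0.326, -0.193, 1.052, 0, 1.437], TCP at [0.163, 0.525, 0.231] pointing down, gripper open.
Joint ranges: [-2.65, 2.65], [-0.97, 1.79], [-1.3, 1.35], [-1.93, 2.1], [-1.47, 1.37], [-3.14, 3.14]. Speed limits (rad/s): [2.57, 2.57, 3.14, 3.14, 3.14, 3.14].

### API

Orientations are given as a unit quaternion [w, x, y, z].
In Python, from cell import bot gives the robot as it stands. Calls block until the motion is done:
- bot.move_pose(position, orientation): joint-space move of the TCP to a pose.
- bot.move_linear(position, speed=0.15, rotation=None, until_force=None): straight line of the TCP; rotation=None keeps the orientation; speed is the mean speed in m/s. With until_force (N) it stops when the force on the tool has changed by that much, and returns True; else False.
- bot.goto_joints(angles): joint-space move.
- bot.set_gripper(opening, grasp_force=None): opening from 0.0 (shut) to 1.0 (fully open); grasp_force is the grip in N (None keeps the last); returns when the fingers have stopped.
- bot.wait(seconds).
- bot.solve_ik(position, orientation): joint angles nearest the present ones, or None.
- bot.camera(name): name is "scene" or "top" or "wrist"; returns the picture (384x512x3 uint8, red, green, blue); there is no depth.
- bot.calibration(name): a dict with "mtx" (3x3 intrinsics, pixels), "k1" (the pictures are not rectified: a ray, as slopes to the right and down, at radius r is drawn at 1 + k1 r^2 times it, then the intrinsics apply), "extrinsics" (4x4, takes a point from world to camera coordinates); the wrist camera has in their place "hand_eye" (4x4, takes a point from camera to tool coordinates, whose origin is the TCP and whose axes are the flange's). Camera axes: x right, y down, z forward; pixel columns grow to the right and rows downward; lengths in m; the calibration is good to about 2 mm. A picture is of the moment at which its call begins: read the wrist's pose just before it. calibration takes no time and is no camera call.
A pose or a line that the arm cannot do raises bot.PlanningError and nothing moves.
- bot.close_job(): hands the job in; it is judged then, once.
Trained networks look in the newest picture that a camera, given by its name, has taken for a name from the list of things; names that differ only in an ending like _2 or _b are one class to them, and where a whole thing is asked for, a point or a joint stands for the part that bears it (a point fixed in the world has none). Each returns a list of dicts, best first, with "confidence" (0 to 1); they miss things now and then, are a little off and sometimes report something else, mostly with a low value. They report only what shows in the picture. A call takes as long as a camera call. They do not tell look-alikes from the thing itself.
- bot.search_frame(camera, thing): "bbox" ([left, top, width, height] in pixels, round what is visible of it).
Readings, each from a call of its own:
- bot.read_clock(): time.
- bot.read_joint_positions(): joint angles.
- bot.read_joint_vel(): joint speeds.
- bot.read_joint_efforts(): joint torques, N m.
- bot.read_position(): TCP position.
- bot.read_tool_rot(): TCP orientation.
- bot.read_ft_force(): force on the tool from outside, world axes, zero at the start.
- bot.read_moment(): the same for the moment, N m.
- bot.read_gripper_width(): opening from 0.0 (shut) to 1.0 (fully open).
- bot.read_finger_force(): force on a finger pad.
Only numpy, scipy, OpenCV 4.12 (cv2) and the standard library are available. Lean on these libraries where they do the work, as an engineer would, in place of code of your own. Each camera call takes 0.05 s, during which the arm holds its last target. There are 200 camera calls.

## Working session

There is one attempt and no reset: what is moved stays moved. The work goes in short steps, each a Python script; the robot and the scene stay as the last script left them, time stands still between calls to the robot, and variables do not carry over. Pictures are saved under pics/ and viewed, at most 14 in all, crops included, and the job is handed in when it is done.

```bash
ls; mkdir -p pics
python3 - <<'E'
from cell import bot
import cv2,json
for n in ["scene","top"]:
    im=bot.camera(n); cv2.imwrite(f"pics/{n}0.png",cv2.resize(im[:,:,::-1],(800,600),interpolation=cv2.INTER_CUBIC))
    c=bot.calibration(n); print(n,c)
    for t in ["cup","box","caddy","case","rest_round","rest_square","rest_lobed","rest_oblong","spare_rack","jar"]:
        print(t,[([round(v) for v in d["bbox"]],round(d["confidence"],2)) for d in bot.search_frame(n,t)])
print(bot.calibration("wrist"),bot.read_clock(),bot.read_tool_rot())
E
```

```text
pics
scene {'mtx': array([[452.88576421,   0.        , 254.09862763],
       [  0.        , 452.88576421, 191.80362994],
       [  0.        ,   0.        ,   1.        ]]), 'k1': -0.12718625495599684, 'extrinsics': array([[ 0.51239226,  0.8587483 , -0.00235315, -0.27966886],
       [ 0.64641883, -0.38750193, -0.65725562, -0.35495873],
       [-0.565329  ,  0.33525157, -0.75366406,  1.51154394],
       [ 0.        ,  0.        ,  0.        ,  1.        ]])}
cup [([366, 170, 26, 26], 0.75), ([324, 174, 26, 25], 0.73), ([346, 150, 22, 25], 0.69)]
box [([164, 266, 38, 40], 0.93), ([200, 220, 35, 30], 0.88), ([144, 232, 26, 32], 0.83)]
caddy [([231, 146, 19, 30], 0.63)]
case [([306, 118, 36, 28], 0.98)]
rest_round [([304, 140, 39, 17], 0.65), ([129, 176, 46, 49], 0.48)]
rest_square []
rest_lobed [([196, 233, 46, 34], 0.72)]
rest_oblong [([306, 172, 58, 45], 0.63)]
spare_rack [([125, 177, 53, 48], 0.79)]
jar [([269, 200, 24, 31], 0.86)]
top {'mtx': array([[360.9089934 ,   0.        , 251.97496832],
       [  0.        , 360.9089934 , 189.87591279],
       [  0.        ,   0.        ,   1.
[... 723 characters left out ...]
34, 56], 0.71)]
spare_rack [([332, 220, 57, 57], 0.91)]
jar [([241, 134, 23, 26], 0.74)]
{'mtx': array([[288.44619897,   0.        , 259.13453071],
       [  0.        , 288.44619897, 193.13976179],
       [  0.        ,   0.        ,   1.        ]]), 'k1': -0.059278894021875014, 'hand_eye': array([[ 3.50622693e-04, -9.60936881e-01, -2.76767390e-01,
         7.03647816e-02],
       [ 9.99999899e-01,  2.59524386e-04,  3.65780463e-04,
        -5.45542944e-04],
       [-2.79664050e-04, -2.76767491e-01,  9.60936875e-01,
        -1.42182764e-01],
       [ 0.00000000e+00,  0.00000000e+00,  0.00000000e+00,
         1.00000000e+00]])} 1.1 [6.08513438e-08 1.49863765e-01 9.88706656e-01 2.92145878e-05]
```

View pics/scene0.png

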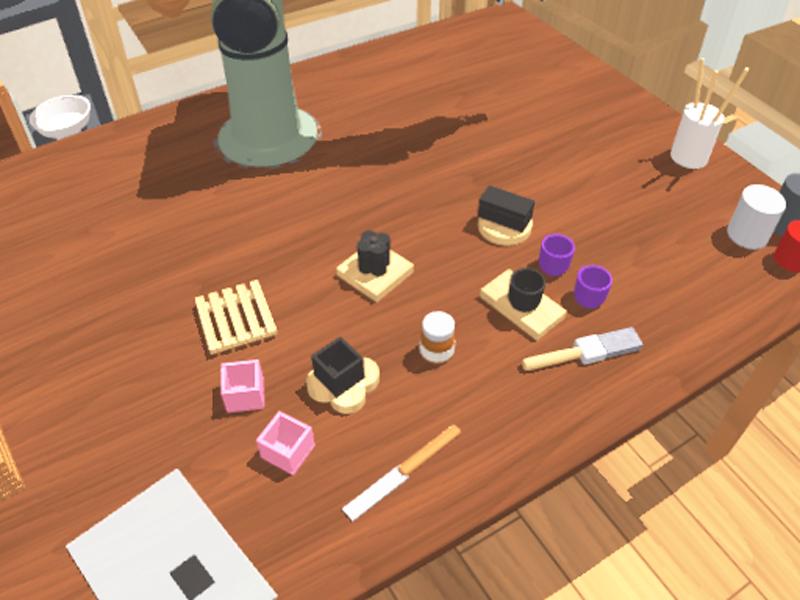

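View pics/top0.png

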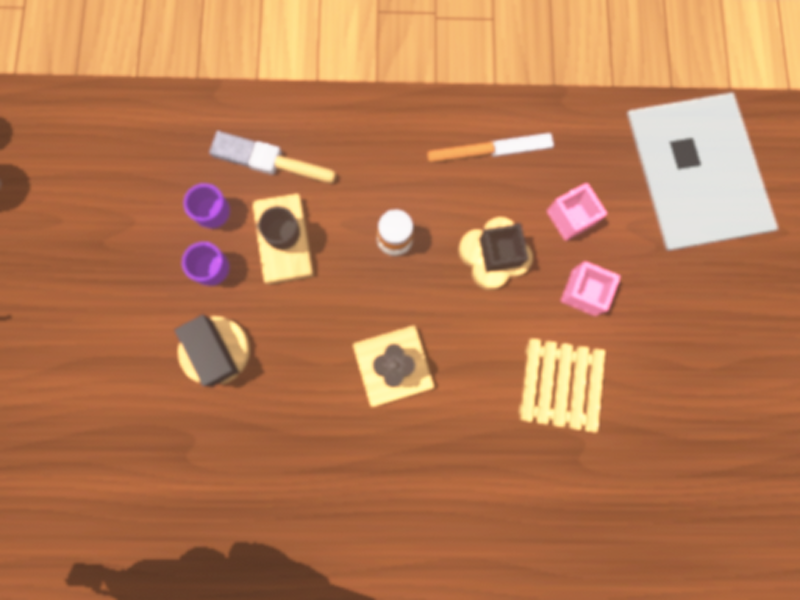

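Charcoal pieces (800x600 top picture): case (207,350) on the round rest, cup (279,228) on the oblong one, box (503,246) on the clover one, caddy (394,365) on the square one. Rack is at (563,385) and jar at (395,232). The pink boxes at (578,212) and (592,288) and the purple cups at (207,206) and (205,264) are look-alikes to leave alone. The charcoal box and cup are the ones meant, by colour. Next I'll survey with the wrist camera.

```bash
cat > h.py <<'E'
import numpy as np, cv2
from cell import bot
from scipy.optimize import minimize
from scipy.spatial.transform import Rotation as Ro
def quat(psi): return [0,np.cos(psi/2),np.sin(psi/2),0]   # tool down, tool x at angle psi
def view(name):
    c=bot.calibration(name)
    if "extrinsics" in c: E=c["extrinsics"]
    else:
        T=np.eye(4); q=bot.read_tool_rot(); T[:3,:3]=Ro.from_quat([*q[1:],q[0]]).as_matrix(); T[:3,3]=bot.read_position()
        E=np.linalg.inv(T@c["hand_eye"])
    return bot.camera(name),c["mtx"],c["k1"],E
def proj(v,P):
    _,K,k,E=v; p=P@E[:3,:3].T+E[:3,3]; s=p[:,:2]/p[:,2:]
    s=s*(1+k*(s**2).sum(1,keepdims=True)); return s*K[[0,1],[0,1]]+K[:2,2]
def back(v,uv,z):
    _,K,k,E=v; d=(np.array(uv,float)-K[:2,2])/K[[0,1],[0,1]]; s=d.copy()
    for _ in range(20): s=d/(1+k*(s@s))
    R,t=E[:3,:3],E[:3,3]; r=R.T@[*s,1]; o=-R.T@t; return o+r*(z-o[2])/r[2]
A=np.linspace(0,2*np.pi,48,endpoint=False); C=np.c_[np.cos(A),np.sin(A)]
rect=lambda a,b:[np.array([[a,b],[-a,b],[-a,-b],[a,-b]])/2]
lob=lambda r,o:[C*r+np.array(d)*o for d in((1,0),(0,1),(-1,0),(0,-1))]+[rect(2*o*.75,2*o*.75)[0]]
# outline parts (convex), z bottom, z top
S={"cup":([C*.029],.035,.072),"box":(rect(.056,.056),.02,.07),"caddy":(lob(.0145,.0155),.02,.076),"case":(rect(.092,.046),.02,.065),
"rest_round":([C*.05],0,.02),"rest_square":(rect(.096,.096),0,.02),"rest_lobed":(lob(.0271,.0289),0,.02),"rest_oblong":(rect(.13,.072),0,.02),"spare_rack":(rect(.12,.111),0,.02)}
def sil(v,n,p):
    m=np.zeros(v[0].shape[:2],np.uint8); ps,z0,z1=S[n]; c,s=np.cos(p[2]),np.sin(p[2]); R=np.array([[c,s],[-s,c]])
    for q in ps:
        xy=q@R+p[:2]; P=np.r_[np.c_[xy,np.full(len(q),z0)],np.c_[xy,np.full(len(q),z1)]]
        h=cv2.convexHull(proj(v,P).astype(np.float32)); cv2.fillConvexPoly(m,np.round(h*16).astype(np.int32),1,shift=4)
    return m>0
def masks(im):
    h=cv2.cvtColor(im,cv2.COLOR_RGB2HSV).astype(int); dark=(im.max(2)<95)&(im.max(2).astype(int)-im.min(2)<32)
    pale=(h[...,0]>12)&(h[...,0]<32)&(h[...,2]>150)&(h[...,1]>40)
    return dark,pale
def fit(v,n,xy,hide=None,yaws=(0,.4,.8,1.2,1.6,2,2.4,2.8)):
    dark,pale=masks(v[0]); M=pale if "r" in n and n[:2] in("re","sp") else dark
    u=proj(v,np.array([[*xy,.03]]))[0]; g=np.indices(M.shape); sc=np.linalg.norm(proj(v,np.array([[xy[0]+.1,xy[1],.03]]))[0]-u)
    near=(g[1]-u[0])**2+(g[0]-u[1])**2<sc**2; keep=near if hide is None else near&~hide
    M=M&keep
    def f(p):
        s=sil(v,n,p)&keep; return 1-(s&M).sum()/max(1,(s|M).sum())
    best=None
    for y in yaws:
        x0=np.array([*xy,y]); r=minimize(f,x0,method="Nelder-Mead",options=dict(initial_simplex=x0+np.array([[0,0,0],[.015,0,0],[0,.015,0],[0,0,.3]]),xatol=3e-4,fatol=1e-4,maxiter=120))
        if best is None or r.fun<best.fun: best=r
    return best.x,1-best.fun
E
cat > survey.py <<'E'
from h import *; import json,pickle
bot.set_gripper(1.0)
t=view("top"); px={"case":(207,350),"cup":(281,232),"caddy":(394,365),"box":(503,246),"rack":(563,385)}
on={"case":"rest_round","cup":"rest_oblong","caddy":"rest_square","box":"rest_lobed"}
out={};V={};tiles=[]
for n,u in px.items():
    p=back(t,np.array(u)/1.5625,.05 if n!="rack" else .02)[:2]
    bot.move_pose([*(p*(1-.0/np.hypot(*p))),.27],quat(np.arctan2(p[1],p[0])+np.pi)); bot.wait(.2)
    v=view("wrist"); V[n]=v; im=v[0][:,:,::-1].copy()
    L=[]
    if n!="rack":
        q,s=fit(v,n,p); out[n]=q.tolist(); L.append((n,q,s)); r=on[n]; q2,s2=fit(v,r,q[:2],cv2.dilate(sil(v,n,q).astype(np.uint8),np.ones((5,5)))>0)
    else: r="spare_rack"; q2,s2=fit(v,r,p)
    out[r]=q2.tolist(); L.append((r,q2,s2))
    for a,b,c in L:
        print(a,b.round(4),round(c,3)); cs,_=cv2.findContours(sil(v,a,b).astype(np.uint8),0,1); cv2.drawContours(im,cs,-1,(0,255,0) if a in px else (255,0,0),1)
    cx,cy=proj(v,np.array([[*q2[:2],.03]]))[0].astype(int); x=np.clip(cx-130,0,252); y=np.clip(cy-140,0,104); tiles.append(im[y:y+280,x:x+260])
tiles.append(tiles[0]*0); cv2.imwrite("pics/survey.png",np.vstack([np.hstack(tiles[:3]),np.hstack(tiles[3:])]))
json.dump(out,open("pose.json","w")); pickle.dump(V,open("V.pkl","wb")); print(bot.read_clock())
E
python3 survey.py
```

```text
case [0.4922 0.2613 0.4725] 0.07
rest_round [0.496  0.2631 0.2129] 0.765
cup [0.6759 0.1666 1.8509] 0.637
rest_oblong [0.6711 0.1693 0.1979] 0.914
caddy [ 0.4729 -0.0044 -0.0744] 0.471
rest_square [ 0.476  -0.0041  0.303 ] 0.876
box [ 0.649  -0.1664  3.3214] 0.919
rest_lobed [ 0.6524 -0.161   1.312 ] 0.949
spare_rack [ 0.4508 -0.2557 -0.147 ] 0.792
7.8417
```

View pics/survey.png

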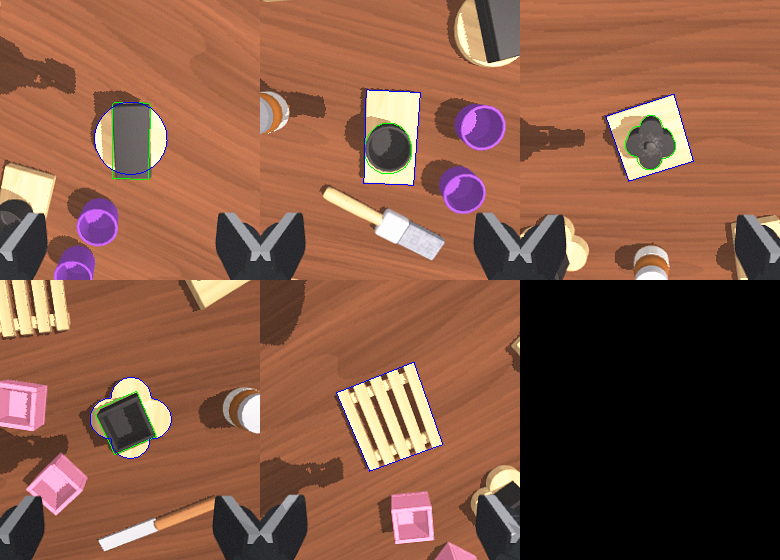

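The outlines sit well on all five rests, and the charcoal cup and box are confirmed apart from the purple and pink look-alikes. The lighter lids fell outside the dark threshold, so I'll refit the pieces on the stored views.

```bash
sed -i 's/dark=.*/dark=(im.max(2)<135)\&(im.max(2).astype(int)-im.min(2)<24)/' h.py
python3 - <<'E'
from h import *; import json,pickle
V=pickle.load(open("V.pkl","rb")); P=json.load(open("pose.json")); T=[]
for n in("case","cup","caddy","box"):
    v=V[n]; p,s=fit(v,n,P[n][:2]); P[n]=p.tolist(); print(n,p.round(4),round(s,3))
    im=v[0][:,:,::-1].copy(); im[masks(v[0])[0]]=(0,0,255); cs,_=cv2.findContours(sil(v,n,p).astype(np.uint8),0,1); cv2.drawContours(im,cs,-1,(0,255,0),1)
    cx,cy=proj(v,np.array([[*p[:2],.03]]))[0].astype(int); T.append(cv2.resize(im[max(cy-60,0):cy+60,cx-60:cx+60],(280,280)))
cv2.imwrite("pics/refit.png",np.vstack([np.hstack(T[:2]),np.hstack(T[2:])])); json.dump(P,open("pose.json","w"))
E
```

```text
case [0.4928 0.2636 3.6505] 0.913
cup [0.6759 0.1666 0.542 ] 0.871
caddy [ 0.473  -0.0031  0.0434] 0.886
box [ 0.6506 -0.1654  0.1768] 0.913
```

View pics/refit.png

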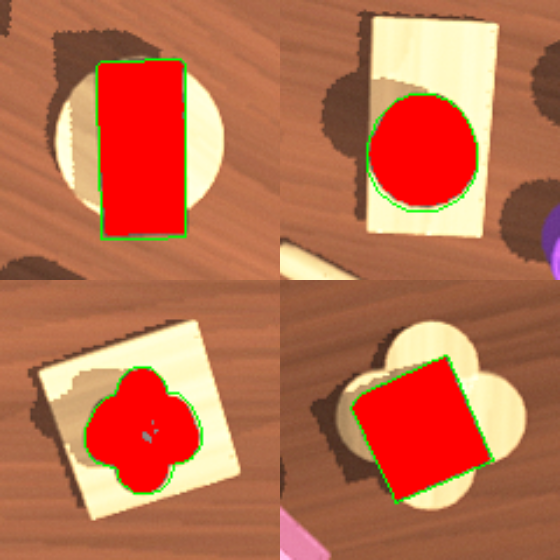

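```bash
cat >> h.py <<'E'
DZ={"cup":.012,"box":.012,"caddy":.016,"case":.008}; UP=.17
def goal(xy,psi,z):
    c=[(abs(q[5]),p) for p in (psi,psi+np.pi) for q in [bot.solve_ik([*xy,z],quat(p))] if q is not None]
    return quat(min(c)[1])
def pick(n,xy,psi):
    z=.02+DZ[n]; bot.set_gripper(1.0); bot.move_pose([*xy,UP],goal(xy,psi,UP)); bot.move_linear([*xy,z+.03],.2)
    hit=bot.move_linear([*xy,z],.06,until_force=6); bot.set_gripper(0.0,grasp_force=40); 
    w=bot.read_gripper_width(); bot.move_linear([*xy,UP],.15); print("pick",n,hit,round(w*85,1),round(bot.read_gripper_width()*85,1),round(bot.read_finger_force(),1))
    assert w>.3
def place(n,xy,psi):
    z=.02+DZ[n]; bot.move_pose([*xy,UP],goal(xy,psi,UP)); bot.move_linear([*xy,z+.015],.15)
    hit=bot.move_linear([*xy,z-.003],.03,until_force=4); print("place",n,hit,np.round(bot.read_position(),4))
    bot.set_gripper(1.0); p=bot.read_position(); bot.move_linear([p[0],p[1],UP],.15)
def look(n,xy,hide=None):
    bot.move_pose([*xy,.27],quat(np.arctan2(xy[1],xy[0])+np.pi)); bot.wait(.2); v=view("wrist"); p,s=fit(v,n,xy); print("look",n,p.round(4),round(s,3)); return v,p
def save(v,name):
    cv2.imwrite(f"pics/{name}.png",v[0][:,:,::-1])
E
python3 - <<'E'
from h import *; import json
P=json.load(open("pose.json")); g=lambda n:np.array(P[n][:2])
pick("case",g("case"),P["case"][2]); place("case",g("spare_rack"),P["spare_rack"][2])
v,p=look("case",g("spare_rack")); P["case"]=p.tolist(); save(v,"case_rack"); json.dump(P,open("pose.json","w")); print(bot.read_clock())
E
```

```text
pick case False 45.5 45.3 41.2
place case True [ 0.4509 -0.2558  0.0282]
look case [ 0.4499 -0.2564  3.0151] 0.905
18.5833
```

View pics/case_rack.png

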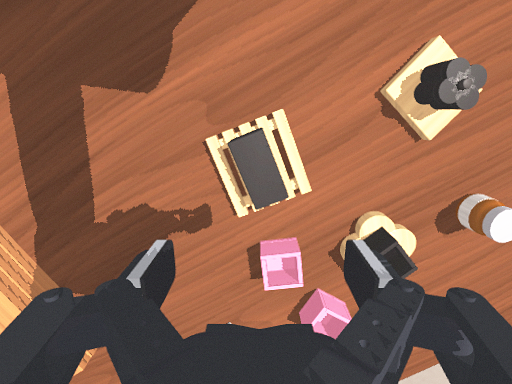

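The case stands flat on the rack at (258,168). Cup is next, refit on its rim, and then the case.

```bash
sed -i 's/\[C\*.029\],.035/[C*.029],.055/' h.py
python3 - <<'E'
from h import *; import json,pickle
P=json.load(open("pose.json")); g=lambda n:np.array(P[n][:2])
p,s=fit(pickle.load(open("V.pkl","rb"))["cup"],"cup",g("cup"),yaws=(0,)); print(p,s)
pick("cup",p[:2],np.pi/2); place("cup",g("rest_round"),np.pi/2)
v,q=look("cup",g("rest_round")); print("err",(q[:2]-g("rest_round")).round(4)); save(v,"cup_round")
pick("case",g("case"),P["case"][2]); place("case",g("rest_oblong"),P["rest_oblong"][2])
v,q=look("case",g("rest_oblong")); print("err",(q[:2]-g("rest_oblong")).round(4),q[2]-P["rest_oblong"][2]); save(v,"case_oblong"); print(bot.read_clock())
E
```

```text
[ 0.67243748  0.16654949 -0.06702302] 0.8977871443624869
pick cup False 57.2 57.0 42.8
place cup True [0.4961 0.2632 0.0329]
look cup [0.4955 0.2632 3.0406] 0.899
err [-0.0005  0.0001]
pick case False 45.3 45.1 41.4
place case True [0.6711 0.1693 0.0283]
look case [0.671  0.1682 0.2277] 0.912
err [-0.0001 -0.0011] 0.029793487485542225
38.975
```

View pics/case_oblong.png

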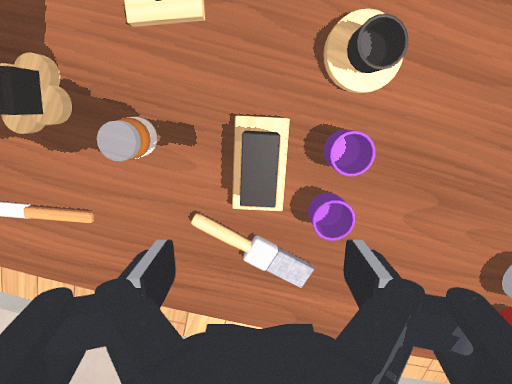

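The case lies lengthwise in the oblong rest at (260,170) and the cup stands in the round rest at (378,45). Jar and look-alikes are untouched. Now the caddy and box.

Run:
```python
from h import *; import json
P=json.load(open("pose.json")); g=lambda n:np.array(P[n][:2]); q4=np.pi/4
pick("caddy",g("caddy"),P["caddy"][2]+q4); place("caddy",g("spare_rack"),P["spare_rack"][2]+q4)
pick("box",g("box"),P["box"][2]+2*q4); place("box",g("rest_square"),P["rest_square"][2]+2*q4)
v,q=look("box",g("rest_square")); print("err",(q[:2]-g("rest_square")).round(4))
v,c=look("caddy",g("spare_rack")); save(v,"caddy_rack"); print((c[:2]-g("spare_rack")).round(4))
P["caddy"]=c.tolist(); json.dump(P,open("pose.json","w")); print(bot.read_clock())
```

```text
pick caddy False 50.9 51.0 41.8
place caddy True [ 0.4509 -0.2559  0.036 ]
pick box False 55.1 55.4 43.3
place box True [ 0.4761 -0.0041  0.0323]
look box [ 0.4753 -0.0044  0.3533] 0.906
err [-0.0006 -0.0003]
look caddy [ 0.4507 -0.2565  1.4277] 0.903
[-0.0001 -0.0008]
58.5333
```

View pics/caddy_rack.png

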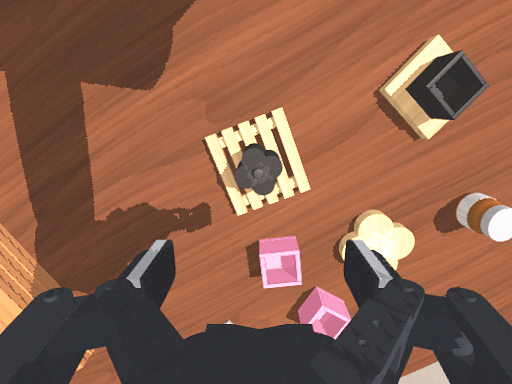

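The caddy stands upright on the rack at (258,170), the box is on the square rest at (450,85), and the clover rest at (378,240) is free.

Run:
```python
from h import *; import json
P=json.load(open("pose.json")); g=lambda n:np.array(P[n][:2]); q4=np.pi/4
pick("caddy",g("caddy"),P["caddy"][2]+q4); place("caddy",g("rest_lobed"),P["rest_lobed"][2]+q4)
v,q=look("caddy",g("rest_lobed")); print("err",(q[:2]-g("rest_lobed")).round(4))
s=view("scene"); cv2.imwrite("pics/end.png",cv2.resize(np.hstack([v[0],s[0]])[:,:,::-1],(800,300))); print(bot.read_clock())
```

```text
pick caddy False 49.7 49.7 41.7
place caddy True [ 0.6524 -0.1609  0.0363]
look caddy [ 0.6511 -0.1611  1.2867] 0.897
err [-0.0013 -0.0001]
66.9333
```

View pics/end.png

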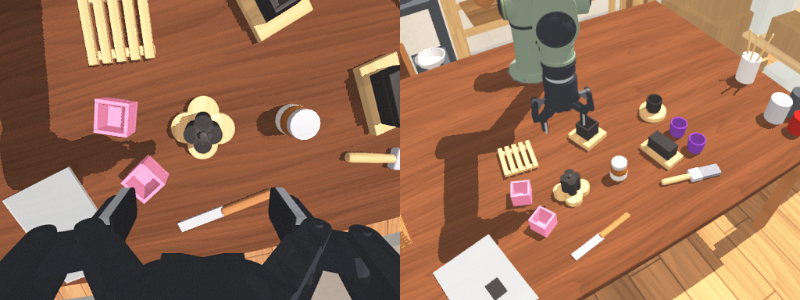

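The caddy is on the clover rest (left 203,130), the rack is empty, and all four pieces stand upright on their own rests. Jar and look-alikes are in place.

```bash
python3 -c "
from cell import bot
print(bot.close_job())"
```

```text
the job is handed in; nothing more can be done
None
```

The job is handed in after 67 s of the 134 s allowed: all four pieces stand on their own rests, each within about 2 mm of centre by the wrist camera, with the rack empty and the jar left alone; the judging result was not reported back.

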